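# Post the empty spice jar through the caddy's sprung flap

### The arm

A 6-joint arm with a two-finger parallel gripper is mounted at the origin on the work surface. World frame = base frame: x ahead of the robot, y to its left, z up, the work surface at z = 0. Lengths are in m, angles in rad, forces in N, time in s.
With the tool pointing down it reaches from about 0.375 to 0.925 m from the base axis. Payload 5.7 kg.
Tool frame: the origin (TCP) lies between the finger pads; the fingertips stand 11 mm ahead of it and the grasp point (between the pads) lies 8 mm behind it (bot.tcp_to_tips is the distance from the TCP to the fingertips, in m); y points along the fingers, z is the direction in which the jaws open and shut, and the axes are right-handed (so a half turn about y gives the same grasp; the last joint's range is limited). The gripper opens to 85 mm and grips with 20 to 120 N. Pads are 22 mm wide; open, the fingers measure 114 mm over their backs; the gripper's body (76 mm by 85 mm) begins 54 mm behind the grasp point. The pads swing forward as they close: fully open they stand 13 mm farther back than shut.
Start: joints at [-1.452, 0.359, 1.51, -0, 1.272, -0.115], TCP at [0.139, -0.584, 0.242] pointing down, gripper open.
Joint ranges: [-2.97, 2.97], [-1.01, 2.36], [0.21, 2.38], [-0.96, 4.11], [0.2, 2.71], [-2.98, 2.98]. Speed limits (rad/s): [2.39, 2.39, 3.14, 3.14, 3.14, 3.14].

### API

Orientations are given as a unit quaternion [w, x, y, z].
In Python, from bench import sensors, read_camera, bot gives the robot as it stands.
- The arm moves only by the tool jog_arm, never from a script. Its argument "targets" is a list of rows, each a list of 4 numbers: the shift along the world's x, y, z in m, then the turn about the world's z in degrees. In form: [[tx, ty, tz, yaw], ...]. A call has 1 to 5 rows; each row is the pose to reach, as a shift and turn from the pose measured when the call began; what a row does not reach only later rows make up. A row lasts 1/8 s, in which the tool goes at most 62.5 mm and 10.7 degrees, less where a joint would pass 70% of its speed; a pose out of reach is approached as far as the arm can. A call with a gripper value outside its range is refused whole. "hand" is the gripper command: -1 is fully open, 1 is shut, values between are in proportion, set as the call begins (left out, the last holds). The fingers move at their own pace and stop on an object; the grip force is fixed at half the most. Time passes only in rows, so rows that repeat a pose let the fingers close. It gives the time, the measured TCP pose, the force and the opening at its end, in the units of the state.
- sensors.get_obs(): the state, without advancing time (a new reading comes with each control period).
- read_camera(name): name is "scene" or "top" or "wrist"; returns a dict with "color" (400x640x3 uint8, red, green, blue), "range_z" (400x640 float32, m along the optical axis (not along the pixel's ray), 0 where there is no reading), "mtx" (3x3 intrinsics, pixels), "rvec" (rotation vector, rad) and "tvec" (3), from world to camera coordinates, as OpenCV has them. Camera axes: x right, y down, z forward; pixel columns grow to the right and rows downward; lengths in m; the calibration is good to about 2 mm. A picture is of the moment at which its call begins.
- bot.sign_off(): hands the job in, once; it reports no verdict.
The state is a dict: "clock": time; "joint_positions": joint angles; "joint_vel": joint speeds; "effort": joint torques, N m; "tcp_pos": TCP position; "orientation": TCP orientation; "contact_force": force on the tool from outside, world axes, zero at the start; "ft_torque": the same for the moment, N m; "width": opening from 0.0 (shut) to 1.0 (fully open).
Only numpy, scipy, OpenCV 4.12 (cv2) and the standard library are available. Lean on these libraries where they do the work, as an engineer would, in place of code of your own. Each camera call takes 0.05 s, during which the arm holds its last target.

### The job

The open spice jar without a lid is empty: put it in the white glass-return caddy. Keep hold of it, upright and bottom first, while you push the caddy's self-closing flap well open with the jar itself, then let go so that it drops inside and the flap closes behind it. Leave the full, lidded jar standing where it is.

Things in the scene. Friction and masses are not known exactly. Their poses are not given: they have to be found in the camera images.
- jar_empty: The empty spice jar: round, straight-sided green glass, 40 mm outer diameter, 90 mm tall, open at the top with no lid, wall 4 mm, about 150 g. It stands upright on the counter. Origin: centre of its underside; z points up along its axis.
- jar_full: The full spice jar, to be left alone: the same green glass, 40 mm in diameter, closed by a flat steel lid 43 mm wide, 102 mm tall in all. It stands upright. Origin: centre of its underside; z up.
- mouth (a point): Centre of the mouth in the top of the white caddy, level with its top, 176 mm above the counter. The caddy is a fixed box, 110 (x) by 140 (y) by 176 mm tall, within 25 degrees of square to the robot. The mouth, 64 mm in x by 100 mm in y, is filled by a flat steel flap. Inside, the floor is 172 mm below the mouth, 102 by 132 mm wide. x: towards the hinge side, y: along the hinge, z: up.
- flap (a joint): Angle of the flap in rad: 0 shut (level with the caddy's top), 1.5 hanging straight down. Hinged on the mouth's +x edge; the free -x edge swings down inside. A light spring (1 to 2 N at the jar) shuts it. A jar amid the mouth holds it near vertical, free edge 61 mm below the mouth: push the jar's underside 50 to 75 mm below the mouth, let go, and it drops in by its weight.

How it is judged:
On the way:
1. The empty jar, held upright by the gripper and bottom first in the mouth, pushes the flap open (value of joint flap above 0.6 rad and horizontal distance between jar_empty and mouth below 0.03 m and z of jar_empty in the frame of mouth below -0.02 m and angle between jar_empty's own z axis and vertical below 0.35 rad and contact force between the fingers and jar_empty above 0.5 N), for 0.1 s.
At the end, for the whole second after the job is handed in: The empty jar lies or stands at rest inside the caddy, at least 60 mm below the mouth; the flap has closed to within 0.15 rad (9 degrees); the full jar still stands upright within 30 mm of where it began (z of jar_empty in the frame of mouth below -0.06 m and x of jar_empty in the frame of mouth between -0.055 and 0.055 m and y of jar_empty in the frame of mouth between -0.07 and 0.07 m and value of joint flap below 0.15 rad and linear speed of jar_empty below 0.05 m/s and distance of jar_full from where it was at the start of the episode below 0.03 m and angle between jar_full's own z axis and vertical below 0.2 rad); the robot touches nothing.
It fails at once if The full jar is pushed more than 30 mm away or tipped over 12 degrees (distance of jar_full from where it was at the start of the episode above 0.03 m or angle between jar_full's own z axis and vertical above 0.2 rad).
It also fails if it takes over 38 s, if anything falls off the work surface, if the arm or the gripper's body presses on something with over 40 N, if the wrist force passes 120 N, or if a joint passes its speed limit or range.

## Working session

There is one attempt and no reset: what is moved stays moved. The work goes in short steps, Python scripts to look and compute and a tool call to move; the robot and the scene stay as the last step left them, time stands still between calls to the robot, and variables do not carry over. Pictures are saved under pics/ and viewed, and the job is handed in when it is done.

Besides the shell and the picture viewer there is one more tool, called as name(argument=value, ...), one argument or row to a line, values as JSON. jog_arm: Moves the arm, as the interface text tells. Its arguments: {"type":"object","properties":{"targets":{"type":"array"},"hand":{"type":"number"}},"required":["targets"]}

```bash
mkdir -p pics; ls; cat > h.py <<'E'
import numpy as np, cv2
from bench import sensors, read_camera, bot
def grab(n,tag):
    c=read_camera(n); cv2.imwrite(f'pics/{tag}.png',c['color'][:,:,::-1]); np.savez(f'{tag}.npz',**c); return c
def pts(c):
    K=c['mtx'];R=cv2.Rodrigues(np.array(c['rvec'],float))[0];t=np.array(c['tvec']).reshape(3)
    v,u=np.mgrid[0:400,0:640];z=c['range_z']
    P=np.stack([(u-K[0,2])/K[0,0]*z,(v-K[1,2])/K[1,1]*z,z],-1)
    return (P-t)@R
def ray(c,u,v,h):
    K=c['mtx'];R=cv2.Rodrigues(np.array(c['rvec'],float))[0];t=np.array(c['tvec']).reshape(3)
    d=R.T@np.array([(u-K[0,2])/K[0,0],(v-K[1,2])/K[1,1],1]);o=-R.T@t
    return o+d*(h-o[2])/d[2]
E
python3 - <<'E'
from h import *
for n in['scene','top']:
    c=grab(n,n+'0');R=cv2.Rodrigues(np.array(c['rvec'],float))[0];print(n,-R.T@np.array(c['tvec']).reshape(3),c['mtx'][0,0])
o=sensors.get_obs();print(o['clock'],o['tcp_pos'],o['orientation'],o['width'])
E
```

```text
pics
scene [1.04474023 0.58959351 0.79769616] 425.5398377994657
top [0.44159093 0.0104127  0.95119081] 454.69548892632537
0.1 [ 0.1389555  -0.58306919  0.24151299] [ 0.08248226 -0.08246351  0.70288929 -0.70167164] 0.9977037775380457
```

View pics/scene0.png

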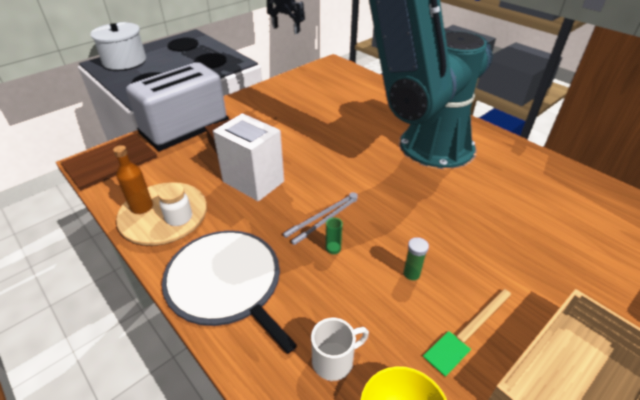

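View pics/top0.png

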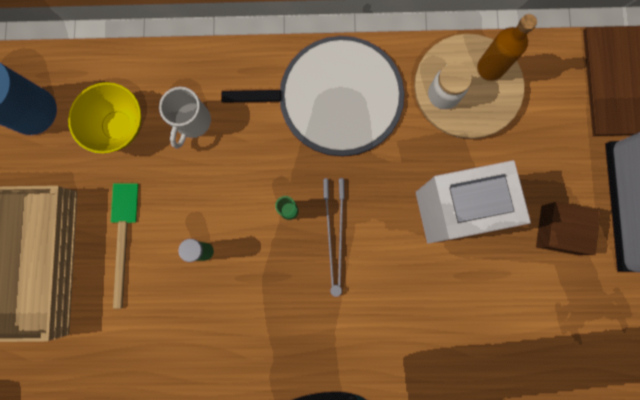

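The top view shows the open jar's rim at about (287,208), the full jar's lid at (190,250), and the caddy's mouth at about (482,199). Tongs lie near (335,240). Next I'll measure these.

```bash
cat > m.py <<'E'
from h import *
from scipy.spatial.transform import Rotation as Ro
c=dict(np.load('top0.npz'));P=pts(c);rgb=c['color'].astype(int)
def rep(name,m):
    Q=P[m];print(name,m.sum(),'med',np.median(Q,0).round(4),'min',Q.min(0).round(3),'max',Q.max(0).round(3))
reg=np.zeros((400,640),bool);reg[185:230,265:310]=1
hsv=cv2.cvtColor(c['color'],cv2.COLOR_RGB2HSV)
g=reg&(hsv[...,0]>40)&(hsv[...,0]<90)&(hsv[...,1]>80)
rep('empty',g)
Q=P[g];top=Q[Q[:,2]>.08];print('rim',len(top),(top[:,:2].max(0)+top[:,:2].min(0))/2,top[:,:2].max(0)-top[:,:2].min(0),top[:,2].max())
(e)=cv2.minEnclosingCircle(top[:,:2].astype(np.float32));print(e)
reg[:]=0;reg[225:275,170:220]=1
l=reg&(P[...,2]>.095)&(P[...,2]<.11);rep('lid',l);print(cv2.minEnclosingCircle(P[l][:,:2].astype(np.float32)))
reg[:]=0;reg[140:260,400:545]=1
t=reg&(P[...,2]>.168)&(P[...,2]<.185);rep('caddytop',t)
r=cv2.minAreaRect(P[t][:,:2].astype(np.float32));print(r)
f=t&(rgb.max(-1)<200);rep('flap',f);print(cv2.minAreaRect(P[f][:,:2].astype(np.float32)))
# flap by intensity contours, cast onto z=.176
w=(f*255).astype(np.uint8);w=cv2.morphologyEx(w,cv2.MORPH_OPEN,np.ones((3,3)))
cn=max(cv2.findContours(w,0,1)[0],key=cv2.contourArea)[:,0]
print(cv2.minAreaRect(np.array([ray(c,u,v,.176)[:2] for u,v in cn],np.float32)))
print('tool axes',Ro.from_quat(sensors.get_obs()['orientation'],scalar_first=True).as_matrix().round(3))
# tall things on path
tall=(P[...,2]>.05)&(c['range_z']>0)
cv2.imwrite('pics/crop.png',cv2.resize(c['color'][140:260,400:545,::-1],None,fx=5,fy=5))
E
python3 m.py
```

```text
empty 379 med [0.5522 0.0979 0.0556] min [0.442 0.01  0.002] max [0.568 0.113 0.951]
rim 126 [0.50478094 0.06187997] [0.12638002 0.10293453] 0.9511908121258585
((0.5029693841934204, 0.05900409072637558), 0.07838434725999832)
lid 413 med [0.4666 0.2737 0.1011] min [0.446 0.254 0.095] max [0.488 0.295 0.105]
((0.46666795015335083, 0.27405694127082825), 0.0217297226190567)
caddytop 5226 med [ 0.5434 -0.2485  0.1746] min [ 0.477 -0.328  0.168] max [ 0.61  -0.17   0.181]
((0.5437734127044678, -0.2492271065711975), (0.10997875034809113, 0.14195647835731506), 10.465601921081543)
flap 5226 med [ 0.5434 -0.2485  0.1746] min [ 0.477 -0.328  0.168] max [ 0.61  -0.17   0.181]
((0.5437734127044678, -0.2492271065711975), (0.10997875034809113, 0.14195647835731506), 10.465601921081543)
((0.5432517528533936, -0.2477828860282898), (0.10948406159877777, 0.14134088158607483), 10.472922325134277)
tool axes [[-0.973 -0.     0.232]
 [-0.232  0.002 -0.973]
 [-0.    -1.    -0.002]]
```

```bash
ls pics
```

```text
crop.png
scene0.png
top0.png
```

```bash
cat > m2.py <<'E'
from h import *
c=dict(np.load('top0.npz'));P=pts(c);rgb=c['color'].astype(int);ok=c['range_z']>0
reg=np.zeros((400,640),bool);reg[185:230,265:310]=1
hsv=cv2.cvtColor(c['color'],cv2.COLOR_RGB2HSV)
g=reg&ok&(hsv[...,0]>40)&(hsv[...,0]<90)&(hsv[...,1]>80)
Q=P[g];top=Q[(Q[:,2]>.08)&(Q[:,2]<.1)];print(len(top),cv2.minEnclosingCircle(top[:,:2].astype(np.float32)),np.median(top[:,2]),top[:,:2].mean(0))
g2=reg&(hsv[...,0]>40)&(hsv[...,0]<90)&(hsv[...,1]>80)
v,u=np.where(g2);print('mask',u.min(),u.max(),v.min(),v.max(), [ray(c,a,b,.09)[:2].round(3) for a,b in[(u.min(),v.mean()),(u.max(),v.mean()),(u.mean(),v.min()),(u.mean(),v.max())]])
# scene
s=dict(np.load('scene0.npz'));S=pts(s);h2=cv2.cvtColor(s['color'],cv2.COLOR_RGB2HSV)
r2=np.zeros((400,640),bool);r2[205:260,315:350]=1
gg=r2&(s['range_z']>0)&(h2[...,0]>40)&(h2[...,0]<90)&(h2[...,1]>80)
T=S[gg];print('scene jar',len(T),T.min(0),T.max(0)); 
tt=T[T[:,2]>.08];print(len(tt),cv2.minEnclosingCircle(tt[:,:2].astype(np.float32)))
reg[:]=0;reg[140:260,400:545]=1
t=reg&(P[...,2]>.168)&(P[...,2]<.185)
b=rgb.mean(-1);print(np.histogram(b[t],12))
E
python3 m2.py
```

```text
124 ((0.5484544038772583, 0.09598808735609055), 0.019707802683115005) 0.08855906544961942 [0.54895294 0.09464588]
mask 276 297 196 218 [array([0.546, 0.113]), array([0.545, 0.073]), array([0.568, 0.093]), array([0.525, 0.093])]
scene jar 490 [0.53581016 0.07625625 0.00367646] [0.57462599 0.11428901 0.09297468]
107 ((0.5536322593688965, 0.09593687951564789), 0.020411638543009758)
(array([  71,   32,   35,   57,   85,  153,  653, 1348,  178,  734,  580,
       1300]), array([ 73.66666667,  83.61111111,  93.55555556, 103.5       ,
       113.44444444, 123.38888889, 133.33333333, 143.27777778,
       153.22222222, 163.16666667, 173.11111111, 183.05555556,
       193.        ]))
```

View pics/crop.png

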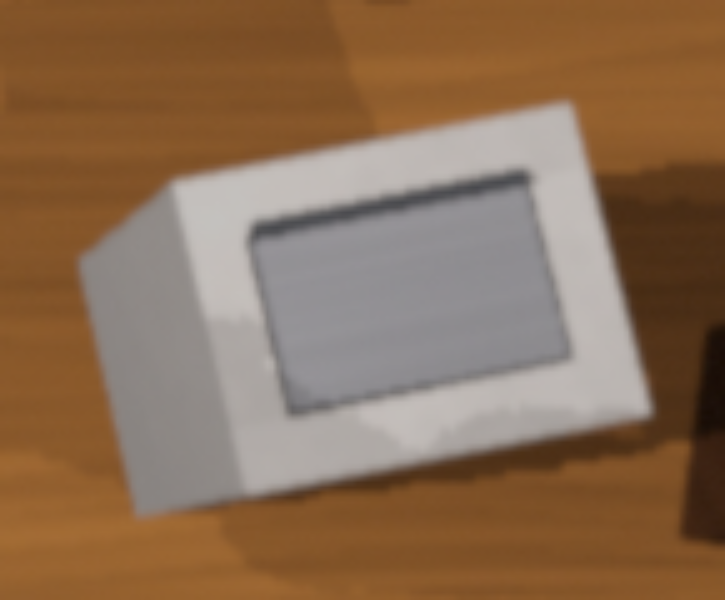

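Jar axis is about (0.550, 0.095); the lid and rim diameters and heights match the given sizes. The caddy's mouth centre is about (0.5435, -0.2485). The caddy's y axis lies at 100.5° and the jaws at 103.4°, so I turn by -3°. Moving to the jar now.

jog_arm(
  targets=[
    [0.03,0.05,0.01,-1],
    [0.06,0.1,0.01,-2],
    [0.09,0.15,0.01,-3],
    [0.12,0.2,0.01,-3],
    [0.15,0.25,0.01,-3],
  ],
  hand=-1,
)

```text
clock: 0.72
tcp_pos: [0.2895, -0.3312, 0.2513]
orientation: [0.064, -0.064, 0.705, -0.704]
contact_force: [1.0, -1.3, -0.6]
width: 0.999
```

jog_arm(
  targets=[
    [0.03,0.05,0,0],
    [0.06,0.1,0,0],
    [0.09,0.15,0,0],
    [0.12,0.2,0,0],
    [0.15,0.25,0,0],
  ],
)

```text
clock: 1.35
tcp_pos: [0.44, -0.0794, 0.2513]
orientation: [0.064, -0.064, 0.705, -0.704]
contact_force: [1.6, -1.3, -0.3]
width: 0.997
```

jog_arm(
  targets=[
    [0.03,0.05,0,0],
    [0.06,0.1,0,0],
    [0.09,0.15,0,0],
    [0.11,0.176,0,0],
    [0.11,0.176,0,0],
  ],
)

```text
clock: 1.98
tcp_pos: [0.551, 0.0985, 0.2507]
orientation: [0.065, -0.065, 0.705, -0.703]
contact_force: [-0.6, -0.8, 0.3]
width: 0.998
```

```bash
python3 - <<'E'
from h import *
o=sensors.get_obs();print(o['clock'],o['tcp_pos'],o['orientation'])
c=grab('wrist','w1');R=cv2.Rodrigues(np.array(c['rvec'],float))[0];t=np.array(c['tvec']).reshape(3);K=c['mtx']
q=R@np.array([.55,.095,.09])+t;print(K@q/q[2])
P=pts(c);hsv=cv2.cvtColor(c['color'],cv2.COLOR_RGB2HSV)
g=(c['range_z']>0)&(hsv[...,0]>40)&(hsv[...,0]<90)&(hsv[...,1]>80)
Q=P[g];top=Q[(Q[:,2]>.082)&(Q[:,2]<.098)];print(len(top),np.median(top,0))
if len(top):print(cv2.minEnclosingCircle(top[:,:2].astype(np.float32)))
E
```

```text
1.975 [0.55095682 0.09851306 0.25074904] [ 0.0649458  -0.06483472  0.70486986 -0.70337542]
[321.64172188 186.50179826   1.        ]
535 [0.54860052 0.09591364 0.08917773]
((0.5220675468444824, 0.1780306100845337), 0.10726091265678406)
```

View pics/w1.png

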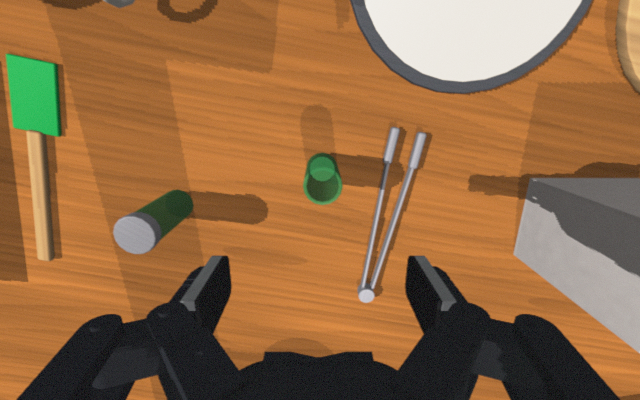

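The wrist view shows the rim centred near (322,185), against a prediction of (321.6,186.5), so the jar position is confirmed. The tongs are low and clear of the path. Descending.

jog_arm(
  targets=[
    [-0.001,-0.003,-0.05,0],
    [-0.001,-0.003,-0.1,0],
    [-0.001,-0.003,-0.145,0],
    [-0.001,-0.003,-0.17,0],
    [-0.001,-0.003,-0.185,0],
  ],
)

```text
clock: 2.65
tcp_pos: [0.5473, 0.0931, 0.0643]
orientation: [0.063, -0.065, 0.705, -0.704]
contact_force: [-0.1, -0.8, -0.5]
width: 1.003
```

jog_arm(
  targets=[
    [0,0,0,0],
    [0,0,0,0],
    [0,0,0,0],
    [0,0,0,0],
    [0,0,0,0],
  ],
  hand=1,
)

```text
clock: 3.28
tcp_pos: [0.5483, 0.0931, 0.0657]
orientation: [0.064, -0.065, 0.705, -0.704]
contact_force: [-1.1, -1.0, 5.9]
width: 0.453
```

```bash
python3 - <<'E'
from h import *
o=sensors.get_obs();print(o['clock'],o['tcp_pos'],o['orientation'],o['width'],o['contact_force'])
c=grab('scene','s2');cv2.imwrite('pics/s2c.png',cv2.resize(c['color'][150:300,250:450,::-1],None,fx=4,fy=4))
E
```

```text
3.275 [0.54828353 0.09313522 0.06574949] [ 0.06376523 -0.06471628  0.70457369 -0.70379096] 0.45273301397450755 [-1.07488242 -0.96488665  5.91857912]
```

View pics/s2c.png

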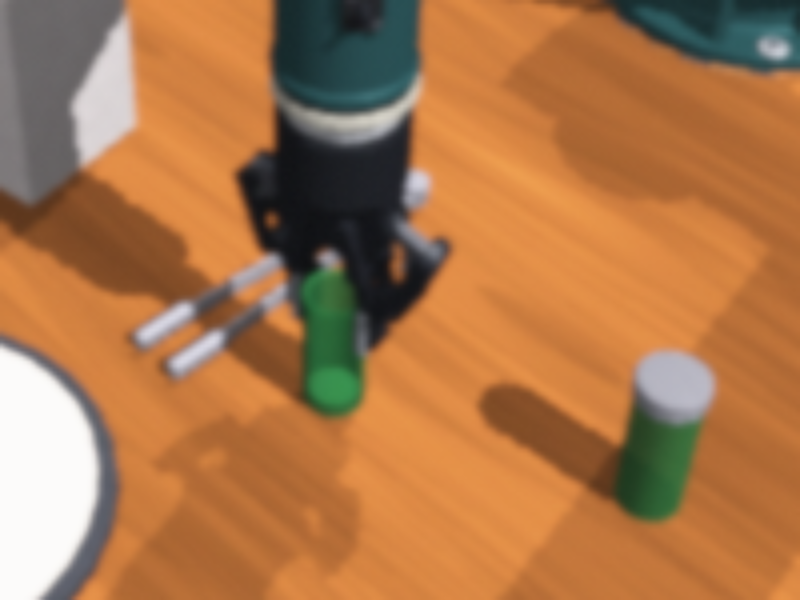

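The opening of about 38 mm matches the 40 mm jar, and the jaws sit at the upper half of it. Lifting.

jog_arm(
  targets=[
    [0,0,0.02,0],
    [0,0,0.06,0],
    [0,0,0.11,0],
    [0,0,0.16,0],
    [0,0,0.2,0],
  ],
)

```text
clock: 3.95
tcp_pos: [0.5485, 0.0932, 0.2683]
orientation: [0.065, -0.064, 0.705, -0.704]
contact_force: [1.8, -0.5, -2.2]
width: 0.449
```

```bash
python3 - <<'E'
from h import *
o=sensors.get_obs();print(o['clock'],o['tcp_pos'],o['orientation'],o['width'],o['contact_force'])
for n in['scene','top','wrist']:
  c=grab(n,n+'3')
  P=pts(c);hsv=cv2.cvtColor(c['color'],cv2.COLOR_RGB2HSV)
  g=(c['range_z']>0)&(hsv[...,0]>40)&(hsv[...,0]<90)&(hsv[...,1]>80)&(abs(P[...,0]-.55)<.06)&(abs(P[...,1]-.095)<.06)&(P[...,2]>.1)
  Q=P[g]
  if len(Q):print(n,len(Q),Q.min(0),Q.max(0),np.median(Q,0))
E
```

```text
3.95 [0.54848039 0.0932381  0.26832387] [ 0.06463673 -0.06403249  0.70450807 -0.70383969] 0.44894326520189126 [ 1.8110049  -0.53749122 -2.16845585]
scene 631 [0.53637643 0.07254434 0.20229315] [0.5752551  0.12674313 0.51935456] [0.56579168 0.10310645 0.26028315]
top 663 [0.4901914  0.03501778 0.46903495] [0.58789987 0.15290532 0.69585836] [0.51217139 0.13438544 0.66465325]
wrist 10465 [0.53250023 0.03563084 0.20787376] [0.57458222 0.15462945 0.35550141] [0.55877541 0.09465628 0.28181556]
```

View pics/scene3.png

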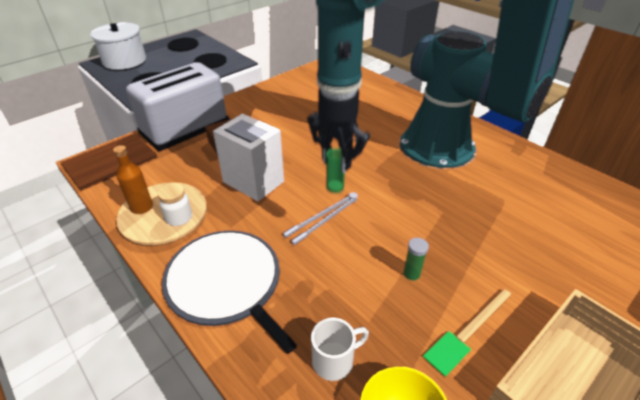

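View pics/wrist3.png

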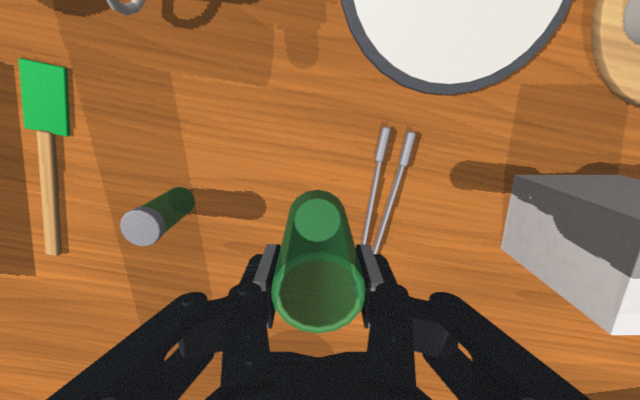

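The jar hangs upright between the pads. Its underside is at z≈0.202, as expected, and the full jar has not moved. Carrying it over the mouth.

jog_arm(
  targets=[
    [0,-0.03,0.012,0],
    [-0.002,-0.08,0.012,0],
    [-0.003,-0.13,0.012,0],
    [-0.004,-0.18,0.012,0],
    [-0.005,-0.22,0.012,0],
  ],
)

```text
clock: 4.72
tcp_pos: [0.5434, -0.1282, 0.2785]
orientation: [0.065, -0.064, 0.705, -0.704]
contact_force: [-0.0, -0.0, -1.9]
width: 0.452
```

jog_arm(
  targets=[
    [0,-0.04,0,0],
    [-0.002,-0.08,0,0],
    [-0.002,-0.11,0,0],
    [-0.002,-0.122,0,0],
    [-0.002,-0.122,0,0],
  ],
)

```text
clock: 5.35
tcp_pos: [0.5409, -0.2499, 0.2773]
orientation: [0.064, -0.064, 0.705, -0.703]
contact_force: [0.5, -0.7, -1.0]
width: 0.452
```

```bash
python3 - <<'E'
from h import *
o=sensors.get_obs();print(o['clock'],o['tcp_pos'],o['orientation'],o['width'],o['contact_force'])
for n in['scene','wrist']:
  c=grab(n,n+'4')
  P=pts(c);hsv=cv2.cvtColor(c['color'],cv2.COLOR_RGB2HSV)
  g=(c['range_z']>0)&(hsv[...,0]>40)&(hsv[...,0]<80)&(hsv[...,1]>110)&(abs(P[...,0]-.545)<.06)&(abs(P[...,1]+.25)<.06)&(P[...,2]>.18)&(P[...,2]<.32)
  Q=P[g]
  if len(Q):print(n,len(Q),Q.min(0),Q.max(0),np.median(Q,0))
  if n=='scene':
    cv2.imwrite('pics/s4c.png',cv2.resize(c['color'][80:220,180:320,::-1],None,fx=4,fy=4))
E
```

```text
5.35 [ 0.54089597 -0.24993246  0.27730948] [ 0.06381002 -0.06374974  0.70547715 -0.70296959] 0.4520032454440392 [ 0.54471773 -0.70417606 -0.98175492]
scene 411 [ 0.53253567 -0.27238763  0.21615409] [ 0.56733826 -0.22660841  0.31158676] [ 0.55687824 -0.23692487  0.25992501]
wrist 5149 [ 0.5239629  -0.28649995  0.2159852 ] [ 0.56425948 -0.22825244  0.31814788] [ 0.55971625 -0.24667691  0.28924201]
```

View pics/s4c.png

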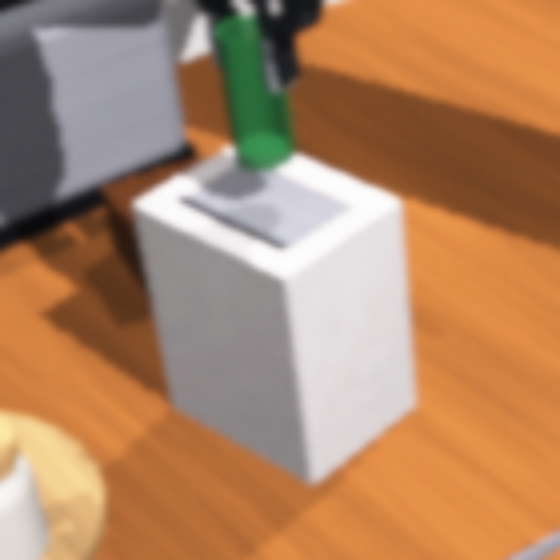

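View pics/wrist4.png

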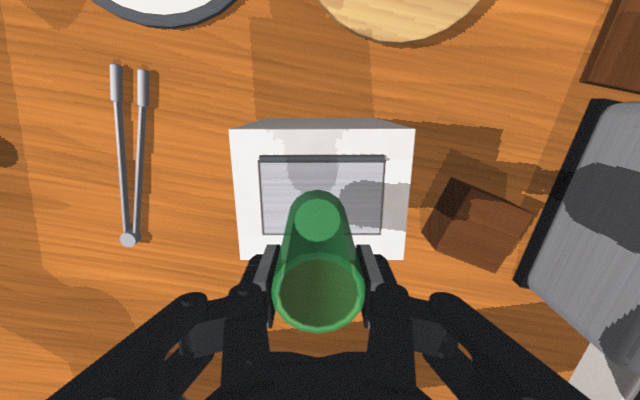

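The wrist view shows the mouth corners near (259,156), (385,156), (383,235) and (262,235), and the jar's base at about (317,217). I'll compare the two in this same view.

```bash
python3 - <<'E'
from h import *
c=dict(np.load('wrist4.npz'))
q=np.array([ray(c,u,v,.176) for u,v in[(259,156),(385,156),(383,235),(262,235)]])[:,:2];print(q,q.mean(0),[np.linalg.norm(q[i]-q[i-1]) for i in range(4)])
print(ray(c,317,217,.2155),ray(c,318,290,.3015))
c=dict(np.load('scene4.npz'))
q=np.array([ray(c,180+u/4,80+v/4,.176) for u,v in[(180,202),(285,246),(350,208)]])[:,:2];print(q,(q[0]+q[2])/2)
print(ray(c,180+264/4,80+152/4,.2125))
E
```

```text
[[ 0.57108739 -0.19696143]
 [ 0.58858961 -0.29249181]
 [ 0.52377543 -0.3071839 ]
 [ 0.5054264  -0.20751335]] [ 0.54721971 -0.25103762] [np.float64(0.06650345104307229), np.float64(0.09712044716068076), np.float64(0.06645852129320076), np.float64(0.10134547343730153)]
[ 0.54467729 -0.24746091  0.2155    ] [ 0.54586191 -0.24816158  0.3015    ]
[[ 0.59143536 -0.28749826]
 [ 0.56947563 -0.19859389]
 [ 0.51228237 -0.20568302]] [ 0.55185887 -0.24659064]
[ 0.54545258 -0.24922771  0.2125    ]
```

The mouth measures 66 x 99 mm (given: 64 x 100). The jar sits within about 2-3 mm of its centre. I'll nudge +2 mm in x and lower it.

jog_arm(
  targets=[
    [0.002,0,-0.015,0],
    [0.002,0,-0.03,0],
    [0.002,0,-0.045,0],
    [0.002,0,-0.055,0],
    [0.002,0,-0.065,0],
  ],
)

```text
clock: 6.08
tcp_pos: [0.5428, -0.2488, 0.212]
orientation: [0.064, -0.064, 0.705, -0.703]
contact_force: [-0.7, 0.3, -0.3]
width: 0.45
```

jog_arm(
  targets=[
    [0,0,-0.01,0],
    [0,0,-0.02,0],
    [0,0,-0.027,0],
    [0,0,-0.027,0],
  ],
)

```text
clock: 6.58
tcp_pos: [0.5424, -0.2486, 0.1842]
orientation: [0.064, -0.065, 0.706, -0.703]
contact_force: [-1.4, -0.2, -1.3]
width: 0.447
```

```bash
python3 - <<'E'
from h import *
o=sensors.get_obs();print(o['clock'],o['tcp_pos'],o['orientation'],o['width'],o['contact_force'])
c=grab('scene','scene5');cv2.imwrite('pics/s5c.png',cv2.resize(c['color'][80:220,180:320,::-1],None,fx=4,fy=4))
grab('wrist','wrist5')
E
```

```text
6.575 [ 0.5423561  -0.24860145  0.18421167] [ 0.06382523 -0.06473464  0.70575875 -0.70259544] 0.44718584136074885 [-1.37013091 -0.24298672 -1.30936049]
```

View pics/s5c.png

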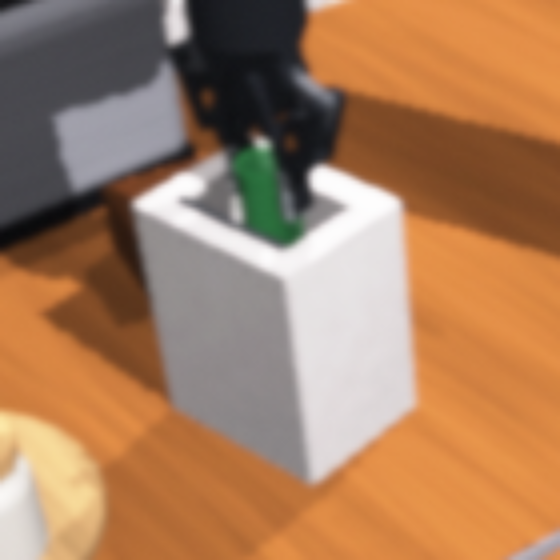

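View pics/wrist5.png

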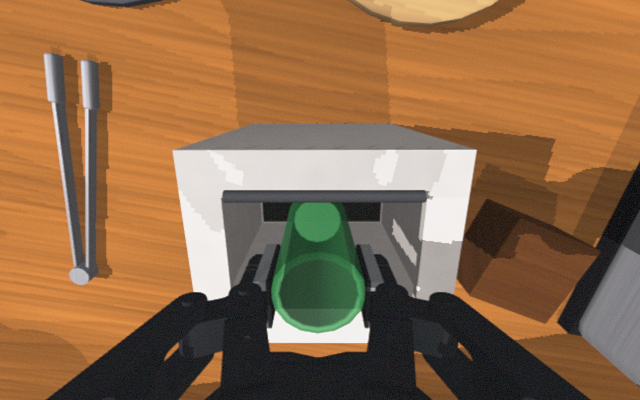

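The flap hangs open on its +x hinge and the jar is upright in the mouth, with its underside about 57 mm below it. The fingers are clear of the mouth's ends. Opening partly so that they stay clear.

jog_arm(
  targets=[
    [0,0,0,0],
    [0,0,0,0],
    [0,0,0,0],
    [0,0,0,0],
    [0,0,0,0],
  ],
  hand=-0.4,
)

```text
clock: 7.3
tcp_pos: [0.5428, -0.2488, 0.185]
orientation: [0.064, -0.064, 0.705, -0.703]
contact_force: [1.0, -0.9, 0.4]
width: 0.701
```

```bash
python3 - <<'E'
from h import *
o=sensors.get_obs();print(o['clock'],o['tcp_pos'],o['width'],o['contact_force'])
grab('wrist','wrist6')
E
```

```text
7.3 [ 0.54281511 -0.24881529  0.18501829] 0.7014236553280725 [ 0.98486084 -0.8739776   0.37988164]
```

View pics/wrist6.png

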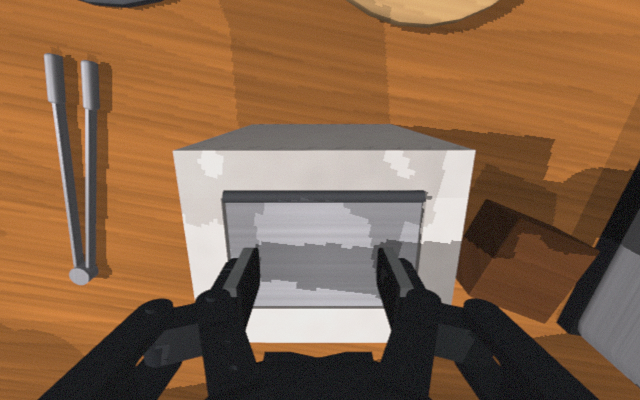

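The jar has dropped in and the flap has closed. Retreating upwards.

jog_arm(
  targets=[
    [0,0,0.03,0],
    [0,0,0.07,0],
    [0,0,0.11,0],
    [0,0,0.13,0],
    [0,0,0.13,0],
  ],
)

```text
clock: 7.98
tcp_pos: [0.5437, -0.2493, 0.3168]
orientation: [0.065, -0.063, 0.705, -0.704]
contact_force: [-0.2, -0.5, -0.5]
width: 0.701
```

jog_arm(
  targets=[
    [0,0.04,0,0],
    [0,0.08,0,0],
    [0,0.12,0,0],
    [0,0.15,0,0],
    [0,0.15,0,0],
  ],
)

```text
clock: 8.6
tcp_pos: [0.5427, -0.0972, 0.3153]
orientation: [0.065, -0.065, 0.705, -0.703]
contact_force: [0.4, -0.2, -0.2]
width: 0.699
```

```bash
python3 - <<'E'
from h import *
o=sensors.get_obs();print(o['clock'],o['tcp_pos'],o['width'],o['contact_force'],np.abs(o['joint_vel']).max())
c=grab('top','top7');P=pts(c)
reg=np.zeros((400,640),bool);reg[180:222,455:508]=1
m=reg&(c['range_z']>0);print('flap z',np.percentile(P[m][:,2],[5,50,95]))
reg[:]=0;reg[225:275,170:220]=1
l=reg&(P[...,2]>.095)&(P[...,2]<.11);print(cv2.minEnclosingCircle(P[l][:,:2].astype(np.float32)))
E
```

```text
8.6 [ 0.54273458 -0.09720479  0.31525788] 0.6987215127178192 [ 0.42815469 -0.16812592 -0.20537798] 0.037370144230947824
flap z [0.17209083 0.17476008 0.56378105]
((0.4662323296070099, 0.27459096908569336), 0.0215980876237154)
```

View pics/top7.png

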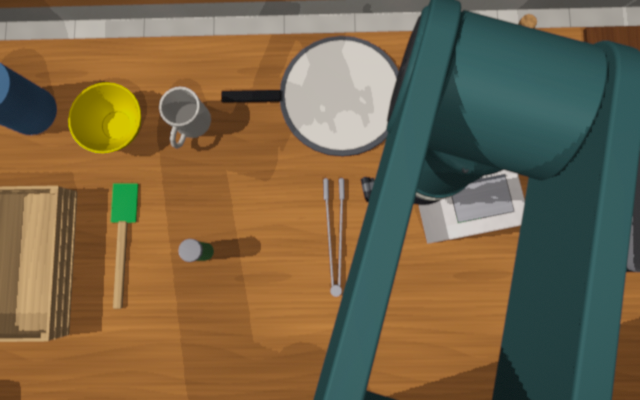

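The flap is level at z≈0.175. The lid, seen at (190,250), has moved less than 1 mm, and there is no jar outside the caddy. Handing in.

```bash
python3 -c "
from bench import bot
print(bot.sign_off())"
```

```text
the job is handed in; nothing more can be done
None
```

The empty jar is in the caddy and the flap has closed behind it. I handed the job in at about 8.6 s; no verdict was reported.

I gripped the jar near its top and lowered it upright and bottom first until its underside was about 57 mm below the mouth. The wrist camera then showed the flap hanging open. I opened the gripper partway, and the jar dropped in.

**Last checks:**
- **Flap:** level at a height of about 0.175 m, with the caddy's top at 0.176 m. The arm hid part of it in the final top view, but the wrist view after release showed it all closed.
- **Full jar:** still standing, and its lid moved less than 1 mm.
- **Arm:** clear of everything, with a wrist force reading of about 0.5 N.
- **Empty jar:** I could not see it at rest behind the closed flap. I inferred it is inside because the gripper was empty and no jar was in view outside the caddy.

The camera measurements of the jar and mouth positions differed from each other by 2 to 8 mm. The largest gap was in the mouth's x position: 0.5435 m in the top view and 0.552 m in the scene view. I aimed between them, and the jar went in without catching.

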